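Sweep loose hex nuts off the work board into the blue tray

TASK

Clear the work board: with your fingertips, sweep the three steel hex nuts along the board and over its edge so that they all drop into the blue tray. Only push them; do not pick up, lift or carry a nut. Leave the brass fitting standing where it is on the board, and leave the jar and the screwdriver where they are.

Things in the scene. Friction and masses are not known exactly. Their poses are not given: they have to be found in the camera images.
- board: Plywood work board fixed to the bench, 290 mm along x, 240 mm along y, top 40 mm above the bench, with 12 mm wide, 8 mm high wood strips on its two x ends. The long edges (y = +120, -120 mm) are open, a tray below each. Origin at the centre of its underside. Nuts and fitting stand in any order in four lanes along y (x = -87, -29, 29, 87 mm, give or take 5 mm), within 50 mm of mid-width.
- blue_tray: Open blue plastic tray fixed to the bench, 280 x 104 mm, 30 mm high, walls and floor 4 mm. One long side stands 1 mm from the board's +y or -y edge, rim 10 mm below the board's top. Origin at the centre of its underside; x along its length, y across, parallel to the board's axes. Empty; the nuts belong here.
- orange_tray: Open orange plastic tray fixed to the bench, 280 x 104 mm, 30 mm high, walls and floor 4 mm. One long side stands 1 mm from the board's +y or -y edge, rim 10 mm below the board's top. Origin at the centre of its underside; x along its length, y across, parallel to the board's axes. On the side opposite to the blue tray, old bolts in it; no nut belongs here.
- nut1: Steel hex nut lying flat on the board at the start: 30 mm across the flats, about 35 mm across the corners, 18 mm high, 20 mm hole through it, 45 to 90 g. Origin at the centre of its underside, z up through the hole. It slides freely on the board when pushed; its turn about z is random. Nothing fixes it.
- nut2: Steel hex nut lying flat on the board at the start: 30 mm across the flats, about 35 mm across the corners, 18 mm high, 20 mm hole through it, 45 to 90 g. Origin at the centre of its underside, z up through the hole. It slides freely on the board when pushed; its turn about z is random. Nothing fixes it.
- nut3: Steel hex nut lying flat on the board at the start: 30 mm across the flats, about 35 mm across the corners, 18 mm high, 20 mm hole through it, 45 to 90 g. Origin at the centre of its underside, z up through the hole. It slides freely on the board when pushed; its turn about z is random. Nothing fixes it.
- fitting: Brass pipe fitting standing upright on the board among the nuts: round, 26 mm across at the foot, 45 mm high, about 120 g, easily knocked over. Origin at the centre of its foot. Must stay standing in place.
- jar: Closed jar with a red lid standing on the bench beyond the board's +x end, 60 mm across and 80 mm high. Origin at the centre of its underside. Must stay in place.
- screwdriver: Screwdriver, 180 mm long, lying on the bench beyond the board's +x end, beside the jar. Its origin lies about mid-length under it; x along the blade. Must stay in place.

How it is judged:
By the outcome, as a careful person would: the job done as asked, in the order asked, and still so for the second after the job is handed in, with the robot touching nothing.
It also fails if it takes over 64 s, if anything falls off the work surface, if the arm or the gripper's body presses on something with over 40 N, if the wrist force passes 120 N, or if a joint passes its speed limit or range.

ROBOT

A 6-joint arm with a two-finger parallel gripper is mounted at the origin on the work surface. World frame = base frame: x ahead of the robot, y to its left, z up, the work surface at z = 0. Lengths are in m, angles in rad, forces in N, time in s.
With the tool pointing down it reaches from about 0.275 to 0.85 m from the base axis. Payload 19 kg.
Tool frame: the origin (TCP) lies midway between the tips of the shut fingers; the grasp point (between the pads) lies 19 mm behind it (env.tcp_to_grasp is the distance from the TCP to the grasp point, in m); z points along the fingers, y is the line along which they close (so a half turn about z gives the same grasp; the last joint's range is limited). The gripper opens to 85 mm and grips with 20 to 120 N. Pads are 22 mm wide; open, the fingers measure 114 mm over their backs; the gripper's body (76 mm by 85 mm) begins 54 mm behind the grasp point. The pads swing forward as they close: fully open they stand 13 mm farther back than shut.
Start: joints at [1.175, 0.15, 1.437, -0, 1.554, -0.134], TCP at [0.149, 0.555, 0.231] pointing down, gripper open.
Joint ranges: [-2.8, 2.8], [-0.68, 2.1], [0.12, 2.68], [-1.39, 4.53], [0.16, 2.79], [-2.81, 2.81]. Speed limits (rad/s): [1.89, 1.89, 2.22, 3.01, 3.01, 3.01].

INTERFACE

Orientations are given as a rotation vector (axis times angle).
In Python, from workcell import env gives the robot as it stands.
- The arm moves only by the shell command python3 -m crank 'ROWS' [FORCE]. ROWS is JSON, one flat list of numbers, 7 for each row, row after row: the finger opening in mm, from 0 to 85.4, then the shift along the tool's x, y, z each as a share of 0.04 m, from -1 to 1, then the turn, a rotation vector about the tool's x, y, z each as a share of 0.15 rad, from -1 to 1. A call has 1 to 12 rows; each row shifts and turns the commanded pose from where the row before left it, along the tool's axes as they then stand; what a row does not reach is not made up. A row lasts 1/10 s, in which the tool goes at most 50 mm and 8.59 degrees, less where a joint would pass 70% of its speed; a pose out of reach is approached as far as the arm can. A call with a number of a shift or a turn outside -1 to 1 is refused whole. A call with a gripper value outside its range is refused whole. The fingers move at their own pace and stop on an object; FORCE is the grip in N (left out, the last holds). Time passes only in rows, so rows that do not move let the fingers close. It gives the time, the measured TCP pose, the force, the opening and the grip force at its end, in the units of the state.
- env.get_obs(): the state, without advancing time (a new reading comes with each control period).
- env.get_image(name): name is "scene" or "top" or "wrist"; returns a dict with "color" (384x512x3 uint8, blue, green, red), "intrinsics" (3x3 intrinsics, pixels), "origin" and "orientation" of the camera in the world. Camera axes: x right, y up, looking along -z (the intrinsics and any distortion apply to the point x, -y, -z); pixel columns grow to the right and rows downward; lengths in m; the calibration is good to about 2 mm. A picture is of the moment at which its call begins. There is no depth.
- env.hand_in(): hands the job in; it is judged then, once.
The state is a dict: "time": time; "q": joint angles; "dq": joint speeds; "joint_efforts": joint torques, N m; "tool_pos": TCP position; "tool_rot": TCP orientation; "force": force on the tool from outside, world axes, zero at the start; "ft_torque": the same for the moment, N m; "width": finger opening in m; "grasp_force": force on a finger pad.
Only numpy, scipy, OpenCV 4.12 (cv2) and the standard library are available. Lean on these libraries where they do the work, as an engineer would, in place of code of your own. Each camera call takes 0.05 s, during which the arm holds its last target. There are 200 camera calls.

## Working session

There is one attempt and no reset: what is moved stays moved. The work goes in short steps, Python scripts to look and compute and a shell command to move; the robot and the scene stay as the last step left them, time stands still between calls to the robot, and variables do not carry over. Pictures are saved under pics/ and viewed, at most 10 in all, crops included, and the job is handed in when it is done.

```bash
ls; mkdir -p pics
python3 - <<'E'
from workcell import env
import cv2
o=env.get_obs();print(o['time'],o['tool_pos'],o['tool_rot'],o['width'])
for n in('top','scene'):
    i=env.get_image(n);cv2.imwrite(f'pics/{n}0.png',i['color']);print(n,i['intrinsics'],i['origin'],i['orientation'],i.keys())
E
```

```text
pics
0.0 [0.14874717 0.55517927 0.23067458] [-4.10006021e-01 -3.11440147e+00  1.86776920e-03] 0.08565288884441974
top [[361.55218835   0.         253.18366235]
 [  0.         361.55218835 193.49882467]
 [  0.           0.           1.        ]] [0.54686004 0.02315892 0.75910376] [ 0.1074851 -0.0947802 -1.5532634] dict_keys(['color', 'intrinsics', 'origin', 'orientation'])
scene [[359.99330092   0.         251.85642836]
 [  0.         359.99330092 184.73842703]
 [  0.           0.           1.        ]] [ 0.8576762  -0.21153094  0.62856815] [0.54121478 0.21308154 0.73284117] dict_keys(['color', 'intrinsics', 'origin', 'orientation'])
```

View pics/top0.png

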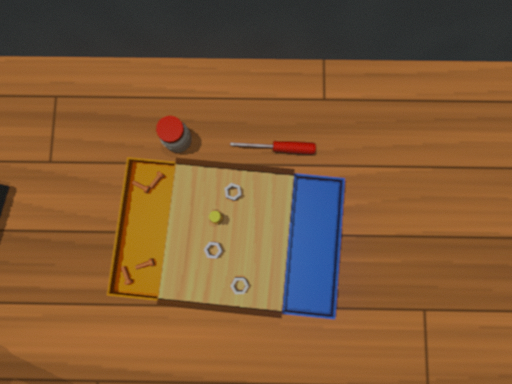

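View pics/scene0.png

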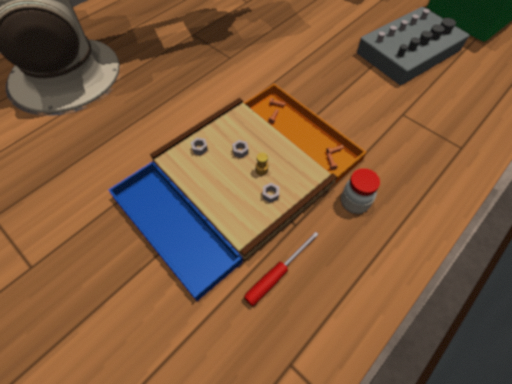

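The top view shows the blue tray on the world −y side (right, ~(315,245)) and the orange one on the left. The nuts are at (233,192), (214,250) and (240,285), the fitting is at (215,217), and the jar and screwdriver lie above the board. The scene view confirms this, and every nut has a clear lane toward blue.

```bash
cat > h.py <<'E'
from workcell import env
import cv2, numpy as np
from scipy.spatial.transform import Rotation as R
def cast(i,uv,z):
    uv=np.atleast_2d(uv).astype(float);K=i['intrinsics']
    d=np.c_[(uv[:,0]-K[0,2])/K[0,0],-(uv[:,1]-K[1,2])/K[1,1],-np.ones(len(uv))]
    d=R.from_rotvec(i['orientation']).apply(d);o=np.array(i['origin'])
    return (o+d*((z-o[2])/d[:,2])[:,None])[:,:2]
def blobs(m,lo,hi):
    c,_=cv2.findContours(m.astype(np.uint8),cv2.RETR_EXTERNAL,cv2.CHAIN_APPROX_NONE)
    return [k for k in c if lo<cv2.contourArea(k)<hi]
def masks(im):
    h=cv2.cvtColor(im,cv2.COLOR_BGR2HSV).astype(int);H,S,V=h[...,0],h[...,1],h[...,2]
    return dict(blue=(H>100)&(H<130)&(S>120)&(V>60),nut=(S<60)&(V>90),brass=(H>24)&(H<36)&(S>150)&(V>90))
E
python3 - <<'E'
from h import *
for n in('top','scene'):
    i=env.get_image(n);m=masks(i['color'])
    for k in blobs(m['blue'],1500,1e5):
        c,s,a=cv2.minAreaRect((cast(i,k[:,0],.03)*1000).astype(np.float32));print(n,'blue',c,s,a)
    for k in blobs(m['nut'],60,400):
        c,s,a=cv2.minAreaRect(k);print(n,'nut',np.round(c),s,cast(i,c,.058 if n=='top' else .053)*1000)
    for k in blobs(m['brass'],30,400):
        c=k[:,0].mean(0);print(n,'brass',c,cv2.boundingRect(k),cast(i,c,.080 if n=='top' else .0625)*1000)
o=env.get_obs();print(R.from_rotvec(o['tool_rot']).as_matrix().round(3))
E
```

```text
top blue (541.546630859375, -93.08300018310547) (101.99811553955078, 277.1241455078125) 85.27776336669922
top nut [240. 285.] (16.0, 17.0) [[462.70183467  52.74388749]]
top nut [212. 250.] (15.0, 17.0) [[528.32600198 105.91319788]]
top nut [232. 191.] (16.0, 15.0) [[642.13504533  70.13707619]]
top brass [214.82758621 216.17241379] (210, 211, 11, 11) [[590.89895223 100.8033935 ]]
scene blue (544.7694091796875, -94.02467346191406) (105.32469940185547, 280.92529296875) 85.17906951904297
scene nut [301. 248.] (2.8284263610839844, 43.133514404296875) [[755.32598296  20.25936068]]
scene nut [362. 198.] (25.09992790222168, 11.390892028808594) [[776.12689934 175.46622163]]
scene nut [270. 190.] (15.0, 15.0) [[640.95418541  71.5152213 ]]
scene nut [240. 146.] (13.0, 14.0) [[525.90426944 107.73903032]]
scene nut [198. 144.] (12.0, 15.0) [[459.53190533  54.32238819]]
[[-0.966  0.259 -0.   ]
 [ 0.259  0.966 -0.001]
 [ 0.    -0.001 -1.   ]]
```

```bash
cat > st.py <<'E'
from h import *
o=env.get_obs();p=o['tool_pos']*1000 if hasattr(o['tool_pos'],'shape') else np.array(o['tool_pos'])*1000
d=p[:2]-[557.3,79];a=np.radians(-4.8);Rm=R.from_rotvec(o['tool_rot']).as_matrix()
print('t',o['time'],'board xy',(d@[np.cos(a),np.sin(a)]).round(1),(d@[-np.sin(a),np.cos(a)]).round(1),'z',p[2].round(1),'yaw err deg',np.degrees(np.arctan2(Rm[1,1],Rm[0,1])-a).round(2),'toolz',Rm[:,2].round(3),'w',o['width'],'F',np.round(o['force'],1))
E
python3 -m crank '[16,0,0,0,0,0,1, 16,0,0,0,0,0,1, 16,0,0,0,0,0,1, 16,0,0,0,0,0,1, 16,0,0,0,0,0,1, 16,0,0,0,0,0,1, 16,0,0,0,0,0,1, 16,0,0,0,0,0,1, 16,0,0,0,0,0,1, 16,0,0,0,0,0,0.3]'; python3 st.py
```

```text
time: 1.2
tool_pos: [0.1488, 0.5553, 0.2311]
tool_rot: [2.321, 2.117, -0.001]
force: [-0.2, 0.4, 0.3]
width: 0.0164
grasp_force: 0.0
t 1.2 board xy -446.9 440.5 z 231.1 yaw err deg -0.47 toolz [-0. -0. -1.] w 0.016365571549199362 F [-0.2  0.4  0.3]
```

```bash
python3 -m crank '[16,-0.7,0.6,0,0,0,0, 16,-0.7,0.6,0,0,0,0, 16,-0.7,0.6,0,0,0,0, 16,-0.7,0.6,0,0,0,0, 16,-0.7,0.6,0,0,0,0, 16,-0.7,0.6,0,0,0,0, 16,-0.7,0.6,0,0,0,0, 16,-0.7,0.6,0,0,0,0, 16,-0.7,0.6,0,0,0,0, 16,-0.7,0.6,0,0,0,0, 16,-0.7,0.6,0,0,0,0, 16,-0.7,0.6,0,0,0,-0.05]'; python3 st.py
```

```text
time: 2.4
tool_pos: [0.4075, 0.1945, 0.2313]
tool_rot: [2.307, 2.132, 0.0]
force: [1.1, 0.4, 0.3]
width: 0.016
grasp_force: 0.0
t 2.4 board xy -159.0 102.5 z 231.3 yaw err deg 0.3 toolz [ 0. -0. -1.] w 0.01597706049385374 F [1.1 0.4 0.3]
```

```bash
python3 -m crank '[16,-0.7,0.55,0,0,0,0, 16,-0.7,0.55,0,0,0,0, 16,-0.7,0.55,0,0,0,0, 16,0,0,0.8,0,0,0, 16,0,0,0.8,0,0,0, 16,0,0,0.8,0,0,0,16,0,0,0.4,0,0,0,16,0,0,0,0,0,0]'; python3 st.py
python3 - <<'E'
from h import *
for n in('wrist','top'):
    i=env.get_image(n);cv2.imwrite(f'pics/{n}1.png',i['color'])
    if n=='wrist':
        c=cast(i,[[256,192]],.058);print(c,i['origin'])
E
```

```text
time: 3.2
tool_pos: [0.4649, 0.1068, 0.1172]
tool_rot: [-2.305, -2.131, 0.005]
force: [0.3, -0.1, 0.7]
width: 0.0159
grasp_force: 0.0
t 3.2 board xy -94.4 20.0 z 117.2 yaw err deg 0.3 toolz [-0.004 -0.    -1.   ] w 0.015897148278107013 F [ 0.3 -0.1  0.7]
[[0.46244549 0.120698  ]] [0.47055526 0.18933159 0.25880907]
```

View pics/wrist1.png

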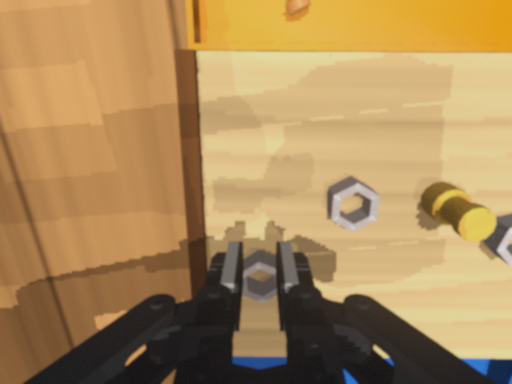

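The wrist view shows nut C at (261,275), in line between the fingertips. Nut B is at (354,205) with its top at about (355,210), and the fitting's foot is at about (440,198). I'll check these positions by ray casting.

Run:
```python
from h import *
i=env.get_image('wrist');a=np.radians(-4.8)
for n,uv,z in(('C',(261,283),.058),('B',(355,210),.058),('fit top',(478,224),.085),('fit foot',(440,199),.042),('corner',(199,51),.04)):
    d=cast(i,uv,z)[0]*1000-[557.3,79];print(n,d@[np.cos(a),np.sin(a)],d@[-np.sin(a),np.cos(a)])
```

```text
C -92.59028661355977 -36.30836058917212
B -30.530291754303093 20.73703133226946
fit top 33.86026157040101 23.24894320768005
fit foot 33.97781870381949 23.055605759571847
corner -132.19510582835025 119.01115930581649
```

```bash
python3 -m crank '[16,0,0,0.6,0,0,0, 16,0,0,0.6,0,0,0, 16,0,0,0.6,0,0,0, 16,-0.3,0,0,0,0,0, 16,-0.2,0,0,0,0,0, 16,-0.2,0,0,0,0,0, 16,-0.2,0,0,0,0,0, 16,-0.3,0,0,0,0,0, 16,-0.3,0,0,0,0,0, 16,-0.3,0,0,0,0,0]'; python3 st.py
python3 - <<'E'
from h import *
cv2.imwrite('pics/wrist2.png',env.get_image('wrist')['color'])
E
```

```text
time: 4.35
tool_pos: [0.4604, 0.034, 0.0475]
tool_rot: [2.307, 2.132, 0.0]
force: [-0.6, 0.6, 1.6]
width: 0.0159
grasp_force: 0.4
t 4.35 board xy -92.8 -52.9 z 47.5 yaw err deg 0.3 toolz [ 0. -0. -1.] w 0.015892001993561524 F [-0.6  0.6  1.6]
```

View pics/wrist2.png

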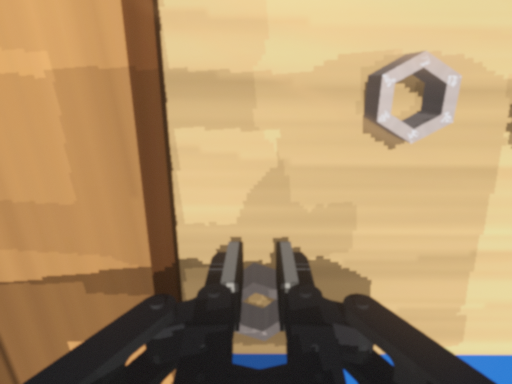

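Nut C rides centred ahead of the fingers (~(258,300)), so I'll continue over the edge.

```bash
python3 -m crank '[16,-0.35,0,0,0,0,0, 16,-0.35,0,0,0,0,0, 16,-0.35,0,0,0,0,0, 16,-0.35,0,0,0,0,0, 16,-0.35,0,0,0,0,0, 16,-0.35,0,0,0,0,0,16,0,0,0,0,0,0,16,0,0,0,0,0,0]'; python3 st.py
python3 - <<'E'
from h import *
cv2.imwrite('pics/s3.png',np.vstack([env.get_image('scene')['color'][60:310,:420],env.get_image('top')['color'][120:340,80:500]]))
E
```

```text
time: 5.2
tool_pos: [0.4538, -0.0487, 0.0472]
tool_rot: [-2.308, -2.131, 0.0]
force: [0.6, 0.6, -0.3]
width: 0.0159
grasp_force: 0.0
t 5.2 board xy -92.5 -135.9 z 47.2 yaw err deg 0.25 toolz [-0.  0. -1.] w 0.015948913206541133 F [ 0.6  0.6 -0.3]
```

View pics/s3.png

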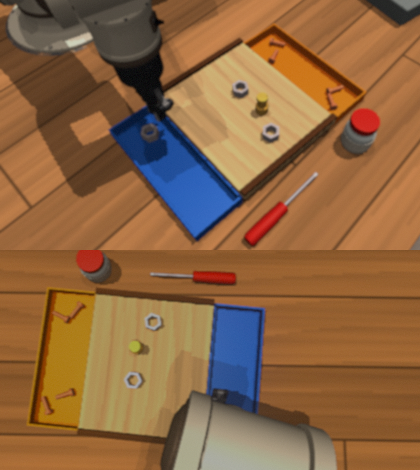

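Nut C lies in the blue tray (scene crop (150,132)) and everything else is unmoved. Next is nut B.

```bash
python3 -m crank '[16,0,0,-0.8,0,0,0, 16,0,0,-0.8,0,0,0, 16,0.73,0.22,0,0,0,0, 16,0.73,0.22,0,0,0,0, 16,0.73,0.22,0,0,0,0, 16,0.73,0.22,0,0,0,0, 16,0.73,0.22,0,0,0,0, 16,0.73,0.22,0,0,0,0, 16,0.73,0.22,0,0,0,-0.03, 16,0,0,0,0,0,0]'; python3 st.py
python3 - <<'E'
from h import *
i=env.get_image('wrist');cv2.imwrite('pics/w4.png',i['color'])
i=env.get_image('top');a=np.radians(-4.8)
for k in blobs(masks(i['color'])['nut'],60,400):
    c,s,_=cv2.minAreaRect(k);d=cast(i,c,.058)[0]*1000-[557.3,79];print(c,s,d@[np.cos(a),np.sin(a)],d@[-np.sin(a),np.cos(a)])
E
```

```text
time: 6.3
tool_pos: [0.5317, 0.1537, 0.111]
tool_rot: [-2.298, -2.141, -0.001]
force: [-1.5, -0.7, -0.1]
width: 0.0161
grasp_force: 0.0
t 6.3 board xy -31.7 72.3 z 111.0 yaw err deg 0.75 toolz [-0.     0.001 -1.   ] w 0.016126173387590988 F [-1.5 -0.7 -0.1]
(305.2500305175781, 288.7500305175781) (15.55634880065918, 16.26345443725586) -86.5132394149408 -158.40794812282246
(232.5, 191.0) (16.0, 15.0) 85.27914723458734 -1.7330266527045768
```

View pics/w4.png

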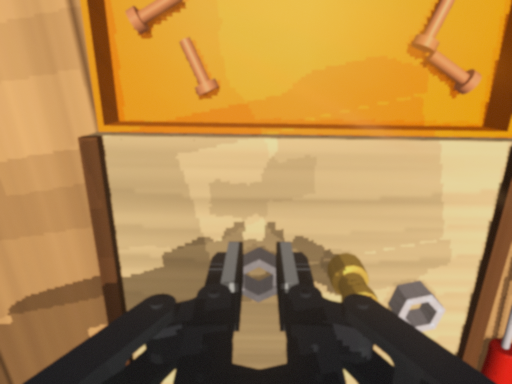

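Nut B is centred ahead of the fingertips (261,275), and the fitting (350,270) is clear to the right.

```bash
python3 -m crank '[16,0,0,0.55,0,0,0.09, 16,0,0,0.55,0,0,0, 16,0,0,0.5,0,0,0, 16,-0.3,0,0,0,0,0, 16,-0.2,0,0,0,0,0, 16,-0.2,0,0,0,0,0, 16,-0.3,0,0,0,0,0, 16,-0.35,0,0,0,0,0, 16,-0.35,0,0,0,0,0, 16,-0.35,0,0,0,0,0, 16,-0.35,0,0,0,0,0]'; python3 st.py
python3 - <<'E'
from h import *
cv2.imwrite('pics/w5.png',env.get_image('wrist')['color'])
E
```

```text
time: 7.5
tool_pos: [0.5228, 0.0534, 0.0474]
tool_rot: [2.317, 2.122, 0.0]
force: [0.5, 1.7, 1.6]
width: 0.0161
grasp_force: 0.5
t 7.5 board xy -32.2 -28.4 z 47.4 yaw err deg -0.23 toolz [ 0. -0. -1.] w 0.01607556757523341 F [0.5 1.7 1.6]
```

View pics/w5.png

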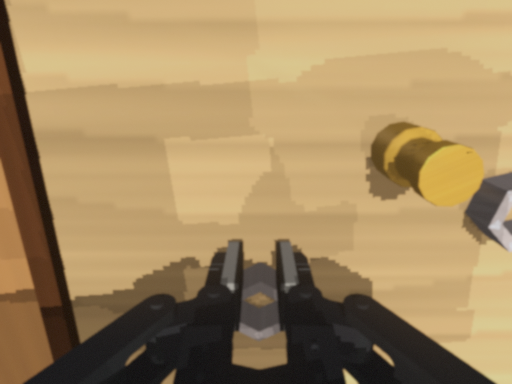

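Nut B is still centred ahead of the fingers (260,300) and the fitting is standing undisturbed. I'll push it over the edge, then rise and go to nut A at board (85,−2).

```bash
python3 -m crank '[16,-0.35,0,0,0,0,0, 16,-0.35,0,0,0,0,0, 16,-0.35,0,0,0,0,0, 16,-0.35,0,0,0,0,0, 16,-0.35,0,0,0,0,0, 16,-0.35,0,0,0,0,0, 16,-0.35,0,0,0,0,0, 16,-0.35,0,0,0,0,0, 16,0,0,0,0,0,0, 16,0,0,-0.9,0,0,0, 16,0,0,-0.9,0,0,0]'; python3 st.py
```

```text
time: 8.65
tool_pos: [0.5125, -0.0568, 0.1196]
tool_rot: [-2.315, -2.121, 0.002]
force: [1.5, 0.8, 0.4]
width: 0.0159
grasp_force: 0.0
t 8.65 board xy -33.3 -139.0 z 119.6 yaw err deg -0.23 toolz [-0.002  0.001 -1.   ] w 0.01586155310105207 F [1.5 0.8 0.4]
```

```bash
python3 -m crank '[16,0.58,0.37,0,0,0,0, 16,0.58,0.37,0,0,0,0, 16,0.58,0.37,0,0,0,0, 16,0.58,0.37,0,0,0,0, 16,0.58,0.37,0,0,0,0, 16,0.58,0.37,0,0,0,0, 16,0.58,0.37,0,0,0,0, 16,0.58,0.37,0,0,0,0, 16,0,0,0,0,0,0]'; python3 st.py
python3 - <<'E'
from h import *
i=env.get_image('wrist');j=env.get_image('scene');cv2.imwrite('pics/w6.png',np.vstack([i['color'][90:384],j['color'][60:310]]))
E
```

```text
time: 9.55
tool_pos: [0.6484, 0.1202, 0.1187]
tool_rot: [-2.314, -2.124, -0.0]
force: [-0.3, -1.5, 0.1]
width: 0.0159
grasp_force: 0.0
t 9.55 board xy 87.3 48.7 z 118.7 yaw err deg -0.09 toolz [-0.     0.001 -1.   ] w 0.015908482755192733 F [-0.3 -1.5  0.1]
```

View pics/w6.png

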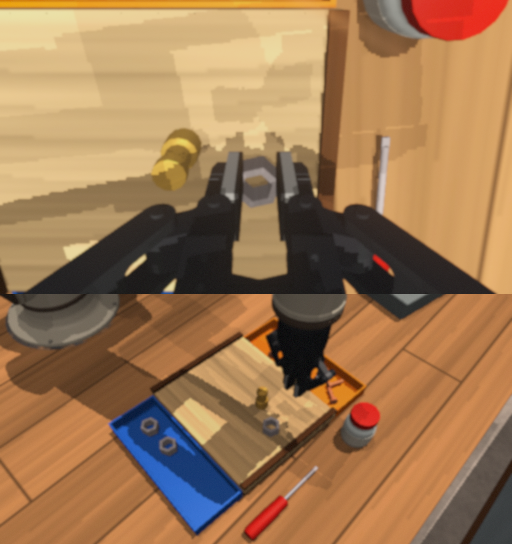

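Two nuts lie in the blue tray (scene part (149,425), (168,445)) and the fitting stands. Nut A is ahead of the fingers (259,185), about 1 mm to the left. Pushing it now.

```bash
python3 -m crank '[16,0,-0.03,0.6,0,0,0, 16,0,0,0.6,0,0,0, 16,0,0,0.58,0,0,0, 16,-0.3,0,0,0,0,0, 16,-0.2,0,0,0,0,0, 16,-0.2,0,0,0,0,0, 16,-0.3,0,0,0,0,0, 16,-0.35,0,0,0,0,0, 16,-0.35,0,0,0,0,0, 16,-0.35,0,0,0,0,0]'; python3 st.py
python3 - <<'E'
from h import *
cv2.imwrite('pics/w7.png',env.get_image('wrist')['color'])
E
```

```text
time: 10.65
tool_pos: [0.6389, 0.0347, 0.0484]
tool_rot: [2.316, 2.122, 0.0]
force: [-0.2, 0.7, 0.5]
width: 0.0157
grasp_force: 0.5
t 10.65 board xy 85.0 -37.3 z 48.4 yaw err deg -0.23 toolz [ 0. -0. -1.] w 0.015689134184890416 F [-0.2  0.7  0.5]
```

View pics/w7.png

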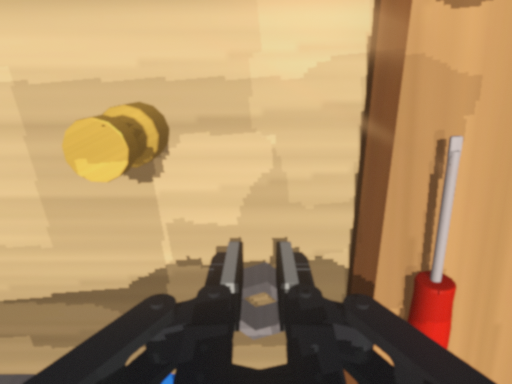

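Nut A is centred ahead of the fingers (260,298), the fitting stands, and the screwdriver is clear to the right. I'll finish the push and then rise.

```bash
python3 -m crank '[16,-0.35,0,0,0,0,0, 16,-0.35,0,0,0,0,0, 16,-0.35,0,0,0,0,0, 16,-0.35,0,0,0,0,0, 16,-0.35,0,0,0,0,0, 16,-0.35,0,0,0,0,0, 16,-0.35,0,0,0,0,0, 16,0,0,0,0,0,0, 16,0,0,-0.9,0,0,0, 16,0,0,-0.9,0,0,0, 16,0,0,-0.9,0,0,0, 16,0,0,-0.9,0,0,0]'; python3 -m crank '[16,0,-0.8,-0.5,0,0,0, 16,0,-0.8,-0.5,0,0,0, 16,0,-0.8,0,0,0,0, 16,0,-0.8,0,0,0,0, 16,0,-0.8,0,0,0,0, 16,0,-0.8,0,0,0,0, 16,0,0,0,0,0,0,16,0,0,0,0,0,0]';python3 st.py
python3 - <<'E'
from h import *
cv2.imwrite('pics/w8.png',np.vstack([env.get_image('scene')['color'][60:310,:420],env.get_image('top')['color'][120:340,80:500]]))
E
```

```text
time: 11.9
tool_pos: [0.6302, -0.0613, 0.1936]
tool_rot: [-2.316, -2.122, -0.0]
force: [1.4, 0.1, -0.6]
width: 0.0159
grasp_force: 0.0
time: 12.7
tool_pos: [0.4391, -0.0446, 0.2327]
tool_rot: [2.316, 2.121, 0.001]
force: [0.5, 0.8, -0.3]
width: 0.0156
grasp_force: 0.0
t 12.7 board xy -107.4 -133.1 z 232.7 yaw err deg -0.21 toolz [ 0.001 -0.    -1.   ] w 0.015558980259902057 F [ 0.5  0.8 -0.3]
```

View pics/w8.png

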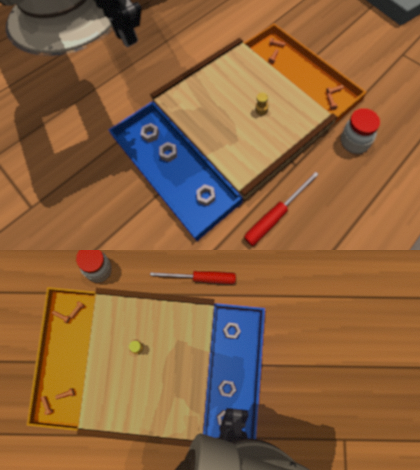

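All three nuts lie flat in the blue tray (scene crop (149,132), (168,151), (205,194)). The fitting stands in place, and the jar and screwdriver haven't moved.

```bash
python3 -c "
from workcell import env
print(env.hand_in())"
```

```text
the job is handed in; nothing more can be done
None
```

All three nuts were swept into the blue tray; the fitting still stands in place, the jar and screwdriver were not moved, and the job was handed in at about 13 s of the 64 s allowed.

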